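# Load the wick winder's slip clutch

### The arm

A 6-joint arm with a two-finger parallel gripper is mounted at the origin on a cart in front of the work surface, level with it; the furniture and walls round the work are solid. World frame = base frame: x ahead of the robot, y to its left, z up, the work surface at z = 0. Lengths are in m, angles in rad, forces in N, time in s.
With the tool pointing down it reaches from about 0.375 to 0.975 m from the base axis. Payload 3.8 kg.
Tool frame: the origin (TCP) lies between the finger pads; the fingertips stand 17 mm ahead of it and the grasp point (between the pads) lies 2 mm behind it; y points along the fingers, z is the direction in which the jaws open and shut, and the axes are right-handed (so a half turn about y gives the same grasp; the last joint's range is limited). The gripper opens to 85 mm and grips with 20 to 120 N. Pads are 22 mm wide; open, the fingers measure 114 mm over their backs; the gripper's body (76 mm by 85 mm) begins 54 mm behind the grasp point. The pads swing forward as they close: fully open they stand 13 mm farther back than shut.
Start: joints at [-1.242, 0.264, 1.604, -0, 1.274, -0.037], TCP at [0.241, -0.63, 0.248] pointing down, gripper open.
Joint ranges: [-2.63, 2.63], [-0.94, 2.18], [0.31, 2.57], [-1.31, 4.45], [0, 2.66], [-2.55, 2.55]. Speed limits (rad/s): [2.57, 2.57, 3.14, 3.14, 3.14, 3.14].

### API

Orientations are given as a rotation vector (axis times angle).
In Python, from workcell import bot, eyes, nets gives the robot as it stands. The module is installed in compiled form; this text tells all that it offers.
- The arm moves only by the tool jog_arm, never from a script. Its arguments are lists of equal length, an entry for each row: "turn": the turn, a rotation vector about the tool's x, y, z in rad, a list of three; "slide": the shift along the tool's x, y, z in mm, a list of three; "grip": the opening in per cent of the stroke, from 0 (shut) to 100 (fully open). A call has 1 to 5 rows; each row shifts and turns the commanded pose from where the row before left it, along the tool's axes as they then stand; what a row does not reach is not made up. A row lasts 1/10 s, in which the tool goes at most 50 mm and 8.59 degrees, less where a joint would pass 70% of its speed; a pose out of reach is approached as far as the arm can. A call with a gripper value outside its range is refused whole. The fingers move at their own pace and stop on an object; "newtons" is the grip in N (left out, the last holds). Time passes only in rows, so rows that do not move let the fingers close. It gives the time, the measured TCP pose, the force and the opening at its end, in the units of the state.
- bot.read_state(): the state, without advancing time (a new reading comes with each control period).
- eyes.read_camera(name): name is "scene" or "top" or "wrist"; returns a dict with "img" (420x560x3 uint8, red, green, blue), "depth" (420x560 float32, m along the optical axis (not along the pixel's ray), 0 where there is no reading), "intrinsics" (3x3 intrinsics, pixels), "distortion" ([k1, k2, p1, p2, k3] as OpenCV has them; the pictures are not rectified), "position" and "rotation" of the camera in the world. Camera axes: x right, y down, z forward; pixel columns grow to the right and rows downward; lengths in m; the calibration is good to about 2 mm. A picture is of the moment at which its call begins.
- bot.finish_job(): hands the job in, once; it reports no verdict.
Trained networks look in a picture, given as the dict that the camera call returned (one of the last four; its "shot" number tells which), for a name from the list of things; names that differ only in an ending like _2 or _b are one class to them, and where a whole thing is asked for, a point or a joint stands for the part that bears it (a point fixed in the world has none). Each returns a list of dicts, best first, with "conf" (0 to 1); they miss things now and then, are a little off and sometimes report something else, mostly with a low value. They report only what shows in the picture. A call takes as long as a camera call. They do not tell look-alikes from the thing itself.
- nets.search_frame(thing, picture): "xyz" ([x, y, z] in m, in the coordinates of the camera as it stood for that picture, good to about 4 mm: the middle of the surface that is visible of it).
The state is a dict: "time": time; "q": joint angles; "joint_vel": joint speeds; "joint_torque": joint torques, N m; "tool_pos": TCP position; "tcp_rot": TCP orientation; "wrist_force": force on the tool from outside, world axes, zero at the start; "torque": the same for the moment, N m; "width": opening from 0.0 (shut) to 1.0 (fully open).
Only numpy, scipy, OpenCV 4.12 (cv2) and the standard library are available. Lean on these libraries where they do the work, as an engineer would, in place of code of your own. Each camera call takes 0.05 s, during which the arm holds its last target.

### The job

Load the slip clutch of the wick winder: slide the cork-brown clutch disc onto the splined hub with its tab over the red-marked side of the stand, then the silver separator plate on top of it with its tab pointing the opposite way to the disc's. Both must sit level and fully home; the hub's spline angle is not known, so press only gently (under about 25 N) and turn the plate until its teeth drop between the splines. Leave the other things on the table alone.

Things in the scene. Friction and masses are not known exactly. Their poses are not given: they have to be found in the camera images.
- clutch_stand: Grey clutch stand, fixed to the table; origin under the centre of its foot, on the vertical hub axis. Foot 120 x 100 x 10 mm (along its x, y, z), on it a column and a steel thrust flange 48 mm in diameter. A red mark lies on the foot, 46 mm from the axis, towards the stand's own -x. Flange and hub are sprung: pushed with about 4 to 13 N they give up to 6 mm downwards, then stop hard.
- seat (a point): Point on the hub axis at the unpressed flange's upper face, 36 mm above the table, where the disc comes to rest; axes as the stand's. The steel hub stands on it: core 30 mm in diameter, 8 upright splines 5 mm wide, 45 degrees apart, 39 mm over their tips; above them the core ends in a round pilot dome, its top 36 mm above this point.
- spline_top (a point): Point on the hub axis level with the splines' flat tops, 22 mm above the seat; fixed to the stand: it does not show the hub's angle, which is NOT given. With a tab exactly at the red mark or away from it the teeth rest on these tops; turned 11 to 34 degrees counter-clockwise (seen from above) they drop between them. The hub turns stiffly (0.35 N m) and stays put under a light push.
- clutch_disc_mid (a point): Centre (half-way up) of the loose brown clutch disc, 54 mm in outer diameter, 10 mm thick, about 80 g. Starts level on a round black pad (44 mm wide, 24 mm high, a 22 mm spigot 6 mm high within the bore). Grasp it across the 54 mm at right angles to the tab. Fully home, 5 mm above the seat.
- clutch_disc: The same disc; origin at the centre of its underside, +x towards its tab. Bore 43 mm with 8 inner teeth 4.5 mm wide, 45 degrees apart, 34 mm over their tips, one in line with the tab. On the splines it has 2 mm of play sideways and about 0.11 rad either way in turning.
- clutch_disc_tab (a point): Point on the disc's brass tab, 38 mm from the disc's centre along its +x, half-way up. The tab is 14 mm wide, 6 mm thick and ends 44 mm from the centre.
- separator_mid (a point): Centre (half-way up) of the loose silver separator plate, 62 mm in outer diameter, 10 mm thick, about 80 g. Starts level on a second, equal pad (24 mm high). Grasp it across the 62 mm at right angles to its tab. Fully home on top of the disc it is 15 mm above the seat.
- separator: The same separator; origin at the centre of its underside, +x towards its tab. Bore, teeth and play are the disc's; one tooth is in line with its tab.
- separator_tab (a point): Point on the separator's silver tab, 38 mm from its centre along its +x, half-way up; the tab has the size of the disc's.
- spool: Bystander: spool of wick, 60 mm wide, 68 mm high; origin at its underside.
- tealight_white: Bystander: white tealight, 38 mm wide, 24 mm high; origin at its underside.
- tealight_red: Bystander: red tealight, 38 mm wide, 24 mm high; origin at its underside.
There are look-alikes about, which are no part of the job. There is more than one size of the clutch_disc; the job needs the largest. There is more than one size of the separator; the job needs the larger.

How it is judged:
By the outcome, as a careful person would: the job done as asked, in the order asked, and still so for the second after the job is handed in, with the robot touching nothing.
It also fails if it takes over 72 s, if anything falls off the work surface, if the arm or the gripper's body presses on something with over 40 N, if the wrist force passes 120 N, or if a joint passes its speed limit or range.

## Working session

There is one attempt and no reset: what is moved stays moved. The work goes in short steps, Python scripts to look and compute and a tool call to move; the robot and the scene stay as the last step left them, time stands still between calls to the robot, and variables do not carry over. Pictures are saved under pics/ and viewed, and the job is handed in when it is done.

Besides the shell and the picture viewer there is one more tool, called after ">>>" as name(argument=value, ...) on one line, values as JSON. jog_arm: Moves the arm, as the interface text tells. Its arguments: {"type":"object","properties":{"turn":{"type":"array"},"slide":{"type":"array"},"grip":{"type":"array"},"newtons":{"type":"number"}},"required":["turn","slide","grip"]}

```bash
mkdir -p pics
cat > h.py <<'E'
import numpy as np, cv2
from workcell import bot, eyes, nets
from scipy.spatial.transform import Rotation as R
def rot(r):
    r=np.array(r,float)
    return r if r.shape==(3,3) else R.from_rotvec(r).as_matrix() if r.size==3 else R.from_quat(r).as_matrix()
def world(c,p): return rot(c["rotation"])@np.array(p)+np.array(c["position"])
def cloud(c):
    d=c["depth"];K=np.array(c["intrinsics"]);h,w=d.shape
    v,u=np.mgrid[0:h,0:w]
    n=cv2.undistortPoints(np.stack([u.ravel(),v.ravel()],1).astype(np.float64)[:,None],K,np.array(c["distortion"]))[:,0]
    P=np.c_[n*d.ravel()[:,None],d.ravel()]
    return (P@rot(c["rotation"]).T+np.array(c["position"])).reshape(h,w,3)
def pix(c,p):
    Rm=rot(c["rotation"]);q=Rm.T@(np.array(p)-np.array(c["position"]))
    return cv2.projectPoints(q[None],np.zeros(3),np.zeros(3),np.array(c["intrinsics"]),np.array(c["distortion"]))[0].ravel()
def save(c,n,s=None):
    im=c["img"][:,:,::-1]
    if s: im=cv2.resize(im[s[0]:s[1],s[2]:s[3]],None,fx=s[4],fy=s[4],interpolation=cv2.INTER_CUBIC)
    cv2.imwrite("pics/"+n+".png",im)
E
python3 - <<'E'
from h import *
print(bot.read_state())
for n in ["scene","top"]:
    c=eyes.read_camera(n); save(c,n+"0"); print(n,c["position"],c["rotation"])
    for t in ["clutch_stand","seat","spline_top","clutch_disc","clutch_disc_tab","separator","separator_tab","spool","tealight_red"]:
        for r in nets.search_frame(t,c): 
            p=world(c,r["xyz"]);print(t,round(r["conf"],2),p.round(3),pix(c,p).round(0))
E
```

```text
{'time': 0.0, 'q': array([-1.24192847e+00,  2.64762425e-01,  1.60537794e+00, -3.81323465e-05,
        1.27370879e+00, -3.68820316e-02]), 'joint_vel': array([-0.00125551,  0.00241037,  0.00030947,  0.00036488,  0.00049045,
        0.00075798]), 'joint_torque': array([-1.85608384e-03, -5.15124500e+01, -3.67314649e+01, -3.65764836e-04,
        1.30860167e-02, -1.58274776e-05]), 'tool_pos': array([ 0.24118618, -0.62969199,  0.24695362]), 'tcp_rot': array([-0.37433824,  2.02429409, -2.01971434]), 'wrist_force': array([0.58439594, 0.33466756, 0.32619752]), 'torque': array([-0.04641698,  0.04971472,  0.06020391]), 'width': 1.0039666432759822}
scene [0.07821026 0.68553729 0.6813376 ] [-0.82061622  2.48566929 -1.14293935]
clutch_stand 0.62 [0.479 0.063 0.011] [311. 220.]
seat 0.91 [0.481 0.065 0.008] [309. 221.]
spline_top 0.95 [0.483 0.062 0.018] [309. 217.]
clutch_disc 0.93 [0.454 0.2   0.028] [283. 256.]
clutch_disc 0.65 [0.547 0.214 0.004] [244. 249.]
clutch_disc 0.51 [0.571 0.318 0.007] [201. 273.]
clutch_disc_tab 0.63 [0.547 0.218 0.009] [242. 249.]
clutch_disc_tab 0.55 [0.453 0.198 0.0
[... 415 characters left out ...]
09] [319. 237.]
seat 0.88 [0.487 0.05  0.008] [320. 237.]
clutch_disc 0.68 [0.454 0.194 0.035] [263. 246.]
clutch_disc 0.51 [0.474 0.336 0.032] [207. 236.]
clutch_disc 0.4 [0.576 0.314 0.005] [220. 200.]
clutch_disc_tab 0.47 [0.454 0.194 0.032] [263. 246.]
clutch_disc_tab 0.36 [0.486 0.05  0.01 ] [320. 237.]
separator 0.81 [0.476 0.336 0.033] [207. 235.]
separator 0.68 [0.421 0.435 0.004] [169. 257.]
separator_tab 0.86 [0.475 0.341 0.039] [205. 235.]
separator_tab 0.66 [0.414 0.435 0.007] [169. 259.]
spool 0.94 [ 0.598 -0.183  0.07 ] [415. 193.]
tealight_red 0.53 [0.632 0.257 0.015] [242. 179.]
tealight_red 0.51 [0.485 0.051 0.006] [319. 238.]
tealight_red 0.4 [0.456 0.193 0.033] [263. 245.]
```

View pics/scene0.png

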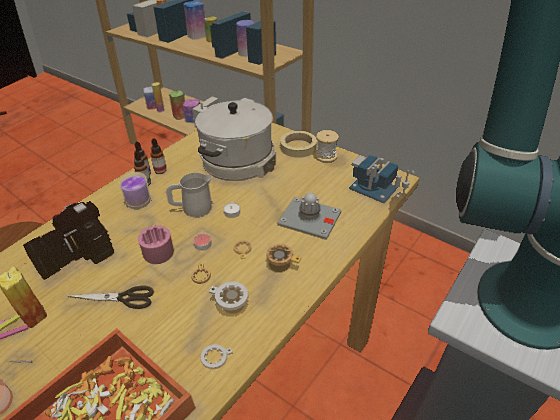

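View pics/top0.png

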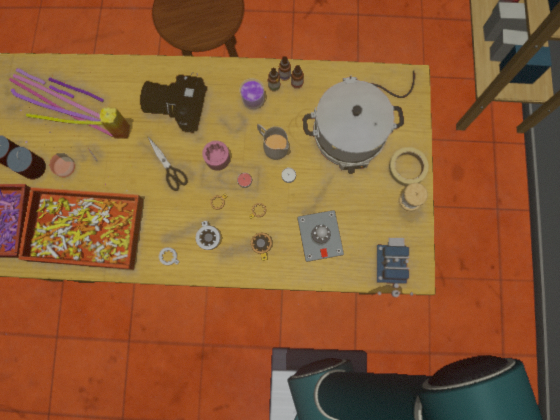

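The scene view shows the stand at (311,217) with its red mark at (329,221). The brown disc is on its pad at (280,257) with the tab to its lower right. The separator is at (232,296) with its tab to the upper left. The flat rings at (242,247), (201,274) and (215,356) are look-alikes. Next I'll get orientations and precise positions.

Run:
```python
from h import *
s=bot.read_state();print(rot(s["tcp_rot"]).round(3))
c=eyes.read_camera("wrist");save(c,"wrist0");print((rot(s["tcp_rot"]).T@(np.array(c["position"])-s["tool_pos"])).round(3), rot(c["rotation"]).round(3))
c=eyes.read_camera("top");save(c,"top1",(150,330,140,380,3))
P=cloud(c)
for nm,x,y in [("disc",.454,.194),("sep",.475,.336),("stand",.487,.05)]:
    m=(np.hypot(P[...,0]-x,P[...,1]-y)<.06)&(P[...,2]>.02)
    z=P[m]; print(nm,len(z),np.percentile(z[:,2],[5,50,95]).round(4),z[:,:2].mean(0).round(4))
# red mark
hsv=cv2.cvtColor(c["img"],cv2.COLOR_RGB2HSV)
m=(np.hypot(P[...,0]-.487,P[...,1]-.05)<.08)&((hsv[...,0]<8)|(hsv[...,0]>172))&(hsv[...,1]>150)
print(m.sum(),P[m].mean(0))
```

```text
[[-0.934 -0.     0.358]
 [-0.358 -0.    -0.934]
 [ 0.    -1.     0.   ]]
[-0.085 -0.126  0.001] [[ 0.358 -0.882 -0.307]
 [-0.934 -0.338 -0.117]
 [-0.001  0.329 -0.944]]
disc 379 [0.0216 0.0298 0.0364] [0.4595 0.1989]
sep 485 [0.0225 0.0308 0.0363] [0.4734 0.3367]
stand 275 [0.0323 0.0557 0.0711] [0.489  0.0504]
44 [0.44691659 0.03924904 0.01050873]
```

View pics/wrist0.png

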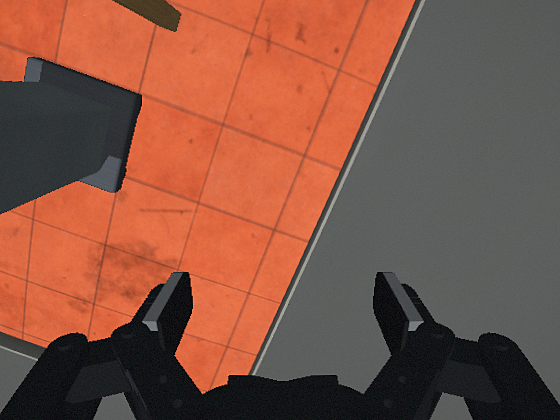

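View pics/top1.png

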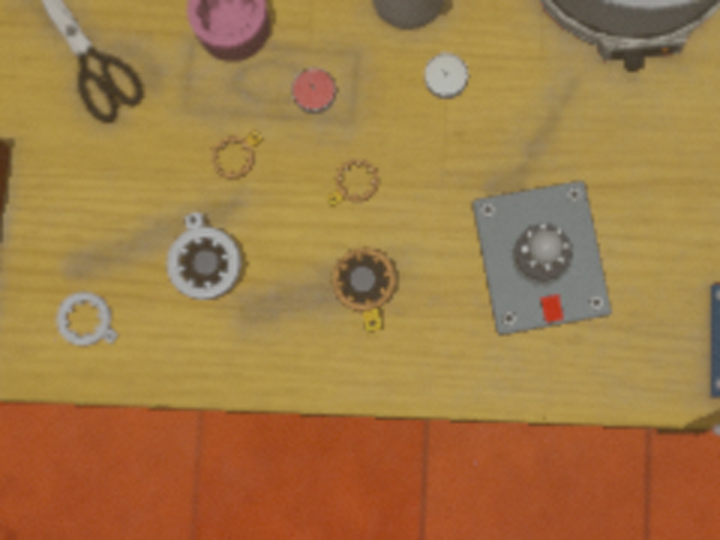

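>>> jog_arm(turn=[[0, 0.04, 0], [0, 0.04, 0], [0, 0.04, 0], [0, 0.04, 0], [0, 0.03, 0]], slide=[[-40, 0, -29], [-40, 0, -29], [-40, 0, -29], [-38, 0, -30], [-38, 0, -30]], grip=[100, 100, 100, 100, 100])

```text
time: 1.6
tool_pos: [0.3886, -0.4325, 0.2485]
tcp_rot: [-0.185, 2.13, -2.131]
wrist_force: [0.6, 0.5, -0.3]
width: 0.998
```

```bash
cat >> h.py <<'E'
def plan(x,y,z,txyaw=None):
    s=bot.read_state();Rm=rot(s["tcp_rot"]);d=Rm.T@(np.array([x,y,z])-s["tool_pos"])*1000
    yaw=np.degrees(np.arctan2(Rm[1,0],Rm[0,0]))
    print("t",round(s["time"],2),"tcp",s["tool_pos"].round(4),"txyaw",yaw.round(2),"tilt",np.degrees(np.arccos(-Rm[2,1])).round(2),"q",s["q"].round(2),"F",s["wrist_force"].round(1),"w",round(s["width"],3))
    print("slide mm",d.round(1),"norm",np.linalg.norm(d).round(0),"" if txyaw is None else ("turn y rad",np.radians(-((txyaw-yaw+180)%360-180)).round(3)))
E
python3 -c "
from h import *
plan(.46,.19,.2,-170)"
```

```text
t 1.6 tcp [ 0.3886 -0.4325  0.2485] txyaw -170.04 tilt 0.03 q [-0.88  0.09  1.81  0.    1.24  0.52] F [ 0.6  0.5 -0.3] w 0.998
slide mm [-177.9   48.3 -600.8] norm 628.0 ('turn y rad', np.float64(-0.001))
```

>>> jog_arm(turn=[[0, 0, 0], [0, 0, 0], [0, 0, 0], [0, 0, 0], [0, 0, 0]], slide=[[-16, 0, -46], [-16, 0, -46], [-16, 0, -46], [-16, 0, -46], [-16, 0, -46]], grip=[100, 100, 100, 100, 100])

```text
time: 2.1
tool_pos: [0.4264, -0.1918, 0.2486]
tcp_rot: [-0.186, 2.129, -2.13]
wrist_force: [0.5, 0.0, 0.2]
width: 1.0
```

>>> jog_arm(turn=[[0, 0, 0], [0, 0, 0], [0, 0, 0], [0, 0, 0], [0, 0, 0]], slide=[[-13, 2, -47], [-13, 2, -47], [-13, 2, -47], [-13, 2, -47], [-13, 2, -47]], grip=[100, 100, 100, 100, 100])

```text
time: 2.6
tool_pos: [0.4492, 0.0511, 0.2387]
tcp_rot: [-0.186, 2.129, -2.129]
wrist_force: [0.6, 0.5, -0.7]
width: 1.0
```

```bash
python3 -c "
from h import *
c=eyes.read_camera('wrist');save(c,'wA')
plan(.46,.194,.2,-170)
for t in ['clutch_stand','seat','spline_top']:
  for r in nets.search_frame(t,c): print(t,r['conf'],world(c,r['xyz']).round(4))
"
```

```text
t 2.65 tcp [0.4493 0.058  0.2385] txyaw -169.69 tilt 0.37 q [ 0.07 -0.16  2.07  0.01  1.23  1.46] F [0.5 4.4 0.2] w 1.006
slide mm [ -34.8   39.3 -131.7] norm 142.0 ('turn y rad', np.float64(0.005))
clutch_stand 0.89 [0.4962 0.0536 0.0147]
seat 0.98 [0.4984 0.0527 0.0097]
seat 0.49 [0.461  0.1944 0.037 ]
spline_top 0.71 [0.5005 0.049  0.012 ]
```

View pics/wA.png

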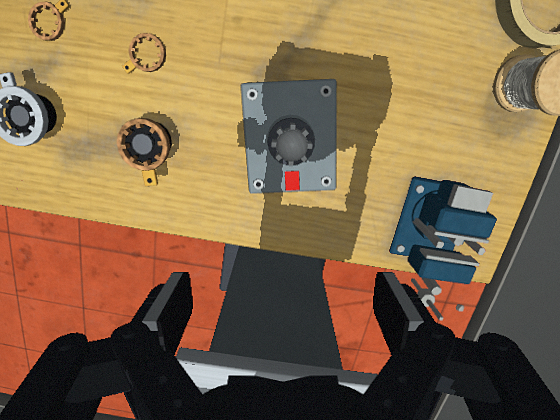

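The wrist view shows the whole stand: foot corners near (243,83), (336,79), (338,189) and (249,192), with the red mark at (292,180). The disc is at (145,143) with its tab at (150,178). The separator is at the left edge, at (22,113). I'll zoom in.

```bash
python3 -c "
from h import *
c=eyes.read_camera('wrist');import pickle;pickle.dump(c,open('wB.pkl','wb'))
save(c,'wB1',(70,210,230,350,5));save(c,'wB2',(100,200,95,195,6))
plan(.46,.194,.2,-170)
"
```

```text
t 2.85 tcp [0.4492 0.0491 0.2383] txyaw -169.84 tilt 0.04 q [ 0.05 -0.16  2.07 -0.    1.23  1.45] F [0.3 0.5 0.7] w 1.001
slide mm [ -36.2   38.2 -140.8] norm 150.0 ('turn y rad', np.float64(0.003))
```

View pics/wB1.png

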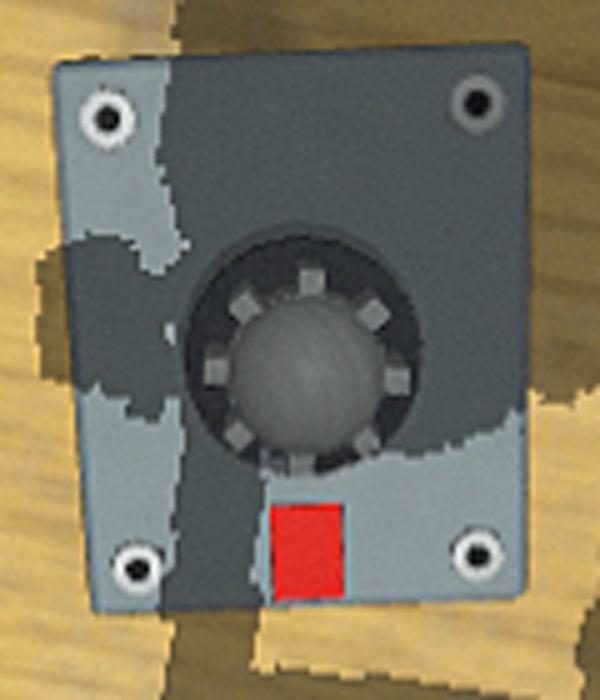

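View pics/wB2.png

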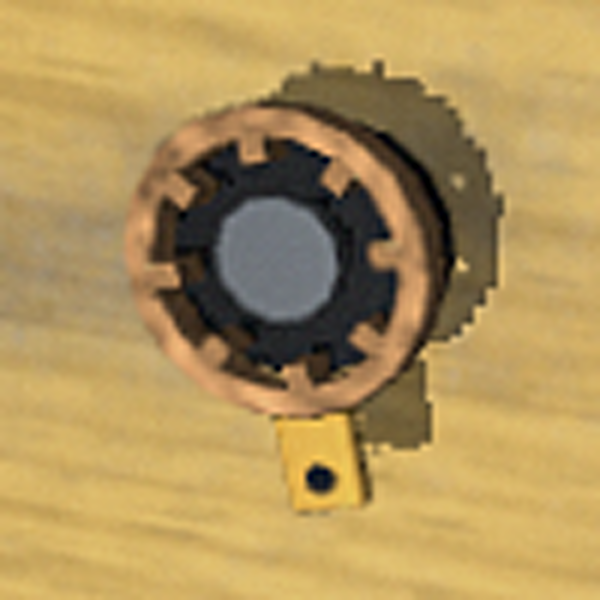

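```bash
cat >> h.py <<'E'
def ray(c,uv,z):
    n=cv2.undistortPoints(np.array(uv,float).reshape(-1,1,2),np.array(c["intrinsics"]),np.array(c["distortion"]))[:,0]
    d=np.c_[n,np.ones(len(n))]@rot(c["rotation"]).T;o=np.array(c["position"])
    return o+d*((z-o[2])/d[:,2])[:,None]
def crop(uv,s): return (np.array(uv,float)+.5)/s[4]-.5+[s[2],s[0]]
def circ(p):
    A=np.c_[2*p[:,:2],np.ones(len(p))];x=np.linalg.lstsq(A,(p[:,:2]**2).sum(1),rcond=None)[0]
    return x[:2],np.sqrt(x[2]+x[:2]@x[:2])
def teeth(p,c):
    a=np.arctan2(p[:,1]-c[1],p[:,0]-c[0]);return np.degrees(np.angle(np.exp(8j*a).mean())/8)
E
cat > an.py <<'E'
from h import *
import pickle
c=pickle.load(open('wB.pkl','rb'))
b1=(70,210,230,350,5);b2=(100,200,95,195,6)
sp=ray(c,crop([(312,280),(373,314),(396,380),(368,442),(302,463),(238,435),(216,370),(245,306)],b1),.058)
cc,r=circ(sp);print("spline",cc.round(4),r.round(4),"ang mod45",teeth(sp,cc).round(1))
sc=ray(c,crop([(107,119),(478,103),(478,555),(137,569),(308,550)],b1),.010)
print("screws",sc[:4,:2].mean(0).round(4), np.linalg.norm(sc[:4]-np.roll(sc[:4],1,0),axis=1).round(4))
for a,b in [(3,0),(2,1)]: d=sc[b]-sc[a];print("yaw",np.degrees(np.arctan2(d[1],d[0])).round(2))
d=sc[4]-sc[:4].mean(0);print("red",np.degrees(np.arctan2(d[1],d[0])).round(2),np.linalg.norm(d))
t=ray(c,crop([(253,150),(342,180),(385,254),(370,335),(299,377),(213,350),(160,275),(178,188)],b2),.034)
cc,r=circ(t);print("disc",cc.round(4),r.round(4),teeth(t,cc).round(1))
tb=ray(c,crop([(320,478)],b2),.032)[0];print("tab",tb.round(4),np.degrees(np.arctan2(tb[1]-cc[1],tb[0]-cc[0])).round(2),np.hypot(*(tb[:2]-cc)))
P=cloud(c)
for nm,x,y in [("disc",.456,.195)]+[("stand",.49,.05)]:
    m=(np.hypot(P[...,0]-x,P[...,1]-y)<.03)&(P[...,2]>.02);print(nm,np.percentile(P[m][:,2],[50,90,98]).round(4))
E
python3 an.py
```

```text
spline [0.4918 0.0497] 0.017 ang mod45 7.5
screws [0.4913 0.0497] [0.0967 0.077  0.0966 0.0768]
yaw 12.65
yaw 12.56
red -167.1 0.04558257012733584
disc [0.4626 0.2006] 0.0197 14.3
tab [0.4257 0.1913 0.032 ] -165.83 0.038079382988305654
disc [0.0305 0.0345 0.0353]
stand [0.3028 0.3116 0.3144]
```

```bash
python3 -c "
from h import *
plan(.4626,.2006,.12,-165.8)
"
```

```text
t 2.85 tcp [0.4492 0.0491 0.2383] txyaw -169.84 tilt 0.04 q [ 0.05 -0.16  2.07 -0.    1.23  1.45] F [0.3 0.5 0.7] w 1.001
slide mm [ -39.9  118.2 -146.9] norm 193.0 ('turn y rad', np.float64(-0.071))
```

>>> jog_arm(turn=[[0, 0, 0], [0, 0, 0], [0, 0, 0], [0, 0, 0], [0, -0.071, 0]], slide=[[-10, 24, -37], [-10, 24, -37], [-10, 24, -37], [-10, 46, -36], [0, 0, 0]], grip=[100, 100, 100, 100, 100])

```text
time: 3.35
tool_pos: [0.4596, 0.1946, 0.1221]
tcp_rot: [-0.27, 2.092, -2.095]
wrist_force: [-1.0, -0.8, -0.3]
width: 1.002
```

>>> jog_arm(turn=[[0, 0, 0]], slide=[[0, 0, 0]], grip=[100])

```text
time: 3.45
tool_pos: [0.4619, 0.1935, 0.1258]
tcp_rot: [-0.262, 2.091, -2.094]
wrist_force: [-0.1, -0.8, -0.0]
width: 1.004
```

```bash
python3 -c "
from h import *
import pickle
c=eyes.read_camera('wrist');pickle.dump(c,open('wC.pkl','wb'));save(c,'wC')
plan(.4626,.2006,.027,-165.8)
"
```

```text
t 3.5 tcp [0.4628 0.1935 0.1271] txyaw -166.05 tilt 0.07 q [ 0.35  0.05  2.09 -0.    1.    1.67] F [-0.6 -0.1  0.4] w 1.0
slide mm [ -1.6 100.1  -7. ] norm 100.0 ('turn y rad', np.float64(-0.004))
```

View pics/wC.png

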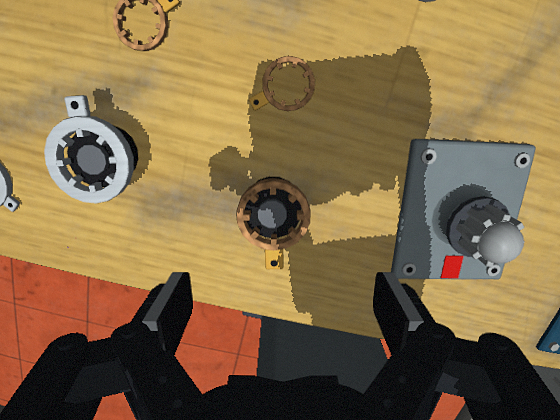

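This view shows the disc at (273,214) between the fingers, with its tab at (273,260). The separator is at (90,158) with its tab at (76,105).

```bash
python3 -c "
from h import *
import pickle
c=pickle.load(open('wC.pkl','rb'))
save(c,'wC1',(170,275,225,325,6));save(c,'wC2',(90,210,35,145,6))
"
```

```text
(no output)
```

View pics/wC1.png

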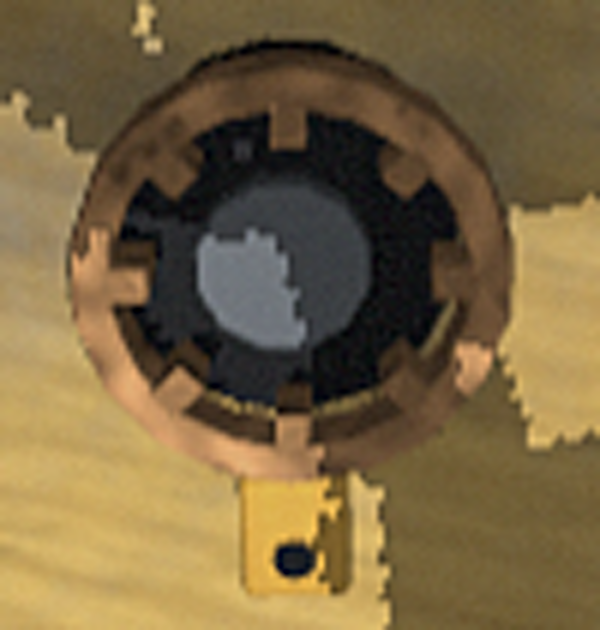

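View pics/wC2.png

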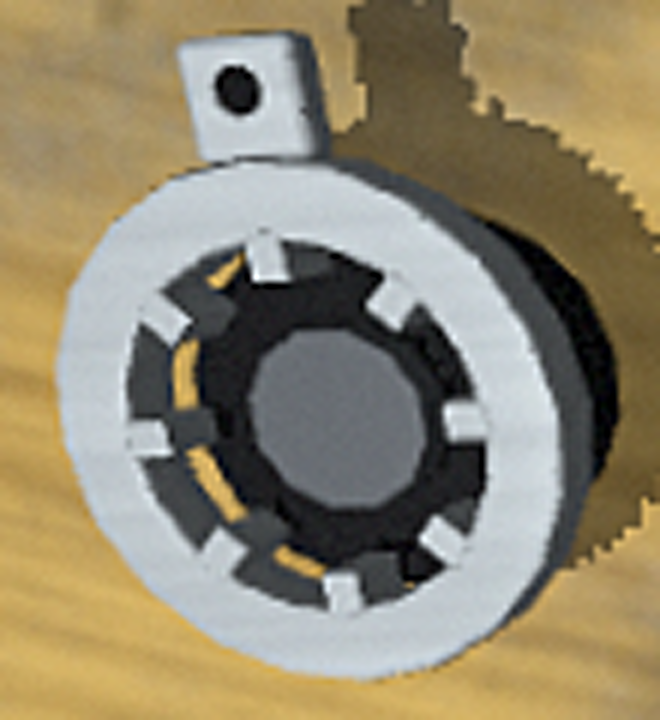

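```bash
cat > an2.py <<'E'
from h import *
import pickle
B=pickle.load(open('wB.pkl','rb'));c=pickle.load(open('wC.pkl','rb'))
b2=(100,200,95,195,6);c1=(170,275,225,325,6);c2=(90,210,35,145,6)
def tooth(c,pts,box,z,tab=None):
    t=ray(c,crop(pts,box),z);cc,r=circ(t);a=np.degrees(np.arctan2(t[:,1]-cc[1],t[:,0]-cc[0]))
    print(cc.round(4),r.round(4),teeth(t,cc).round(1))
    if tab: tb=ray(c,crop([tab],box),z-.002)[0];print("  tab",np.degrees(np.arctan2(tb[1]-cc[1],tb[0]-cc[0])).round(2),np.hypot(*(tb[:2]-cc)).round(4))
    return cc
dB=[(253,150),(342,180),(385,254),(370,335),(299,377),(213,350),(160,275),(178,188)]
dC=[(290,128),(406,168),(449,270),(405,378),(294,435),(180,390),(128,285),(170,175)]
for z in (.030,.034,.038):
    print(z);tooth(B,dB,b2,z);tooth(c,dC,c1,z,(295,559))
s=[(267,257),(392,300),(463,420),(442,541),(345,594),(224,553),(149,438),(166,318)]
tooth(c,s,c2,.034,(239,90))
P=cloud(c)
for nm,x,y in [("disc",.4626,.2006),("sep",.478,.338)]:
    rr=np.hypot(P[...,0]-x,P[...,1]-y);m=(rr<.026)&(rr>.0225)&(P[...,2]>.026);print(nm,np.percentile(P[m][:,2],[10,50,90]).round(4),m.sum())
E
python3 an2.py
```

```text
0.03
[0.4618 0.2023] 0.0199 14.3
[0.4614 0.2004] 0.0198 15.6
  tab -165.38 0.0391
0.034
[0.4626 0.2006] 0.0197 14.3
[0.4629 0.2006] 0.0194 15.6
  tab -165.38 0.0384
0.038
[0.4635 0.199 ] 0.0194 14.3
[0.4645 0.2009] 0.019 15.6
  tab -165.38 0.0377
[0.4712 0.3365] 0.0196 16.7
  tab 16.97 0.038
disc [0.0336 0.1878 0.1979] 2349
sep [0.0293 0.0337 0.0349] 1005
```

>>> jog_arm(turn=[[0, -0.014, 0], [0, 0, 0], [0, 0, 0], [0, 0, 0]], slide=[[-1, 0, -7], [0, 40, 0], [0, 40, 0], [0, 0, 0]], grip=[100, 100, 100, 100])

```text
time: 3.9
tool_pos: [0.4581, 0.1998, 0.0438]
tcp_rot: [-0.28, 2.085, -2.089]
wrist_force: [-1.3, -1.2, -0.4]
width: 0.998
```

```bash
python3 -c "
from h import *
plan(.4628,.2006,.025,-165.3)
c=eyes.read_camera('wrist');save(c,'wD')
plan(.4628,.2006,.025,-165.3)
"
```

```text
t 3.9 tcp [0.4581 0.1998 0.0438] txyaw -165.18 tilt 0.49 q [0.36 0.17 2.14 0.   0.84 1.67] F [-1.3 -1.2 -0.4] w 0.998
slide mm [-4.9 18.8  0.5] norm 19.0 ('turn y rad', np.float64(0.002))
t 3.95 tcp [0.4599 0.2007 0.0462] txyaw -165.17 tilt 0.27 q [0.36 0.16 2.14 0.   0.84 1.67] F [ 0.4 -0.1  0.8] w 1.0
slide mm [-2.9 21.2  0.8] norm 21.0 ('turn y rad', np.float64(0.002))
```

View pics/wD.png

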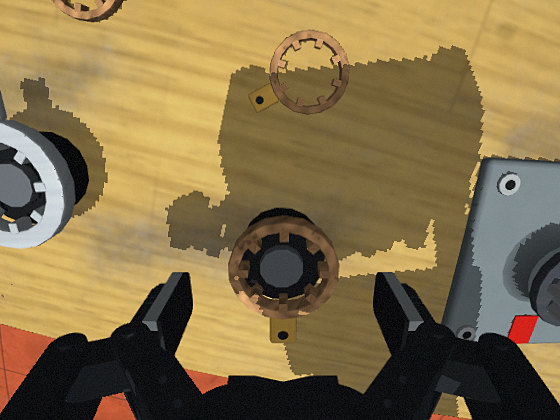

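The disc is centred between the pads at (284,268), so I'll descend and grip.

>>> jog_arm(turn=[[0, 0, 0], [0, 0, 0], [0, 0, 0]], slide=[[-1, 11, 1], [0, 11, 0], [0, 0, 0]], grip=[100, 100, 100])

```text
time: 4.25
tool_pos: [0.463, 0.2012, 0.0254]
tcp_rot: [-0.273, 2.083, -2.083]
wrist_force: [-1.5, -0.1, 0.1]
width: 1.001
```

>>> jog_arm(turn=[[0, 0, 0], [0, 0, 0], [0, 0, 0], [0, 0, 0], [0, 0, 0]], slide=[[0, 0, 0], [0, 0, 0], [0, 0, 0], [0, 0, 0], [0, 0, 0]], grip=[60, 55, 55, 55, 55], newtons=40)

```text
time: 4.75
tool_pos: [0.4636, 0.2016, 0.0264]
tcp_rot: [-0.272, 2.082, -2.081]
wrist_force: [-1.7, -0.9, 6.4]
width: 0.618
```

```bash
python3 -c "
from h import *
plan(.4628,.2006,.025,-165.3)
c=eyes.read_camera('wrist');save(c,'wE')
"
```

```text
t 4.75 tcp [0.4636 0.2016 0.0264] txyaw -165.05 tilt 0.08 q [0.36 0.2  2.15 0.   0.8  1.67] F [-1.7 -0.9  6.4] w 0.618
slide mm [1.  1.4 0.8] norm 2.0 ('turn y rad', np.float64(0.004))
```

View pics/wE.png

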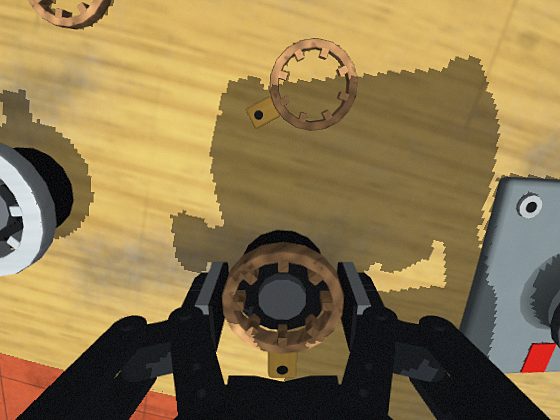

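>>> jog_arm(turn=[[0, 0, 0], [0, 0, 0], [0, 0, 0], [0, 0, 0], [0, 0, 0]], slide=[[0, 0, 0], [0, -10, 0], [0, -30, 0], [0, -50, 0], [0, 0, 0]], grip=[55, 55, 55, 55, 55])

```text
time: 5.3
tool_pos: [0.4679, 0.2033, 0.1227]
tcp_rot: [-0.259, 2.08, -2.074]
wrist_force: [1.7, 1.3, 0.1]
width: 0.621
```

```bash
python3 -c "
from h import *
c=eyes.read_camera('wrist');save(c,'wF');import pickle;pickle.dump(c,open('wF.pkl','wb'))
save(c,'wF1',(210,400,190,380,4))
plan(.4915,.0497,.12,-149.5)
s=bot.read_state();print((rot(s['tcp_rot']).T@(np.array(c['position'])-s['tool_pos'])).round(4))
"
```

```text
t 5.35 tcp [0.4663 0.2026 0.12  ] txyaw -165.05 tilt 0.53 q [0.36 0.06 2.09 0.   0.98 1.67] F [-0.5 -0.7 -0.3] w 0.624
slide mm [ 15.1  -0.3 154.3] norm 155.0 ('turn y rad', np.float64(-0.271))
[-0.0868 -0.1287  0.0003]
```

View pics/wF1.png

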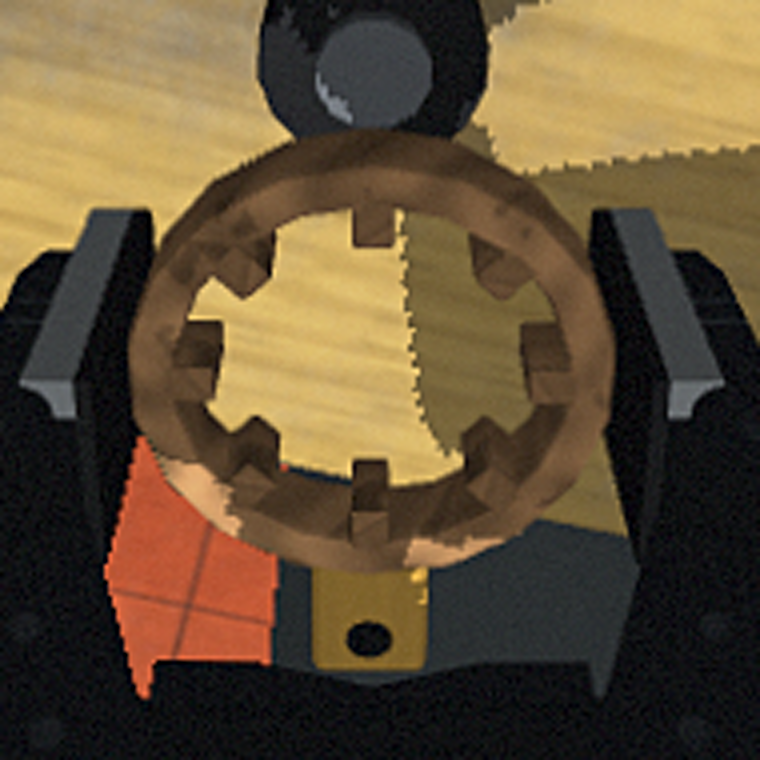

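```bash
python3 -c "
from h import *
import pickle
c=pickle.load(open('wF.pkl','rb'))
F=(210,400,190,380,4)
a=np.radians([180,270,0,90]);r=.0193
# tool view: image down = tab (+x of disc); image right?
for lab,pts in [('a',[(373,224),(550,387),(370,527),(192,383),(370,640)])]:
    im=crop(pts,F)
    for sgn in (1,-1):
        obj=np.array([[-r,0,.010],[0,sgn*r,.010],[r,0,.010],[0,-sgn*r,.010],[.038,0,.008]])
        ok,rv,tv=cv2.solvePnP(obj,im,np.array(c['intrinsics']),np.array(c['distortion']))
        pr=cv2.projectPoints(obj,rv,tv,np.array(c['intrinsics']),np.array(c['distortion']))[0][:,0]
        Rw=rot(c['rotation'])@rot(rv.ravel());pw=world(c,tv.ravel())
        s=bot.read_state();Rt=rot(s['tcp_rot'])
        print(sgn,np.abs(pr-im).max().round(2),(Rt.T@(pw-s['tool_pos'])*1000).round(1),(Rt.T@Rw).round(3).tolist())
"
```

```text
Traceback (most recent call last):
cv2.error: OpenCV(4.12.0) /io/opencv/modules/calib3d/src/calibration_base.cpp:1346: error: (-2:Unspecified error) in function 'void cv::findExtrinsicCameraParams2(const cv::Mat&, const cv::Mat&, const cv::Mat&, const cv::Mat&, cv::Mat&, cv::Mat&, int)'
> DLT algorithm needs at least 6 points for pose estimation from 3D-2D point correspondences. (expected: 'count >= 6'), where
>     'count' is 5
> must be greater than or equal to
>     '6' is 6
```

```bash
cat >> h.py <<'E'
def held(c,pts,box,tabdown=1,r=.0193):
    K=np.array(c['intrinsics']);D=np.array(c['distortion']);im=crop(pts,box)
    t=tabdown # pts: far(top), right, bottom, left, tabhole
    obj=np.array([[-r*t,0,.010],[0,t*r,.010],[r*t,0,.010],[0,-t*r,.010],[.038,0,.008]])[:len(pts)]
    ok,rv,tv=cv2.solvePnP(obj,im,K,D,flags=cv2.SOLVEPNP_SQPNP)
    rv,tv=cv2.solvePnPRefineLM(obj,im,K,D,rv,tv)
    pr=cv2.projectPoints(obj,rv,tv,K,D)[0][:,0]
    Rw=rot(c['rotation'])@rot(rv.ravel());pw=world(c,tv.ravel())
    s=bot.read_state();Rt=rot(s['tcp_rot'])
    print("err px",np.abs(pr-im).max().round(2),"underside centre in tool mm",(Rt.T@(pw-s['tool_pos'])*1000).round(1),"world",pw.round(4),"yaw",np.degrees(np.arctan2(Rw[1,0],Rw[0,0])).round(1),"tilt",np.degrees(np.arccos(Rw[2,2])).round(1))
E
python3 -c "
from h import *
import pickle
c=pickle.load(open('wF.pkl','rb'))
held(c,[(373,224),(550,387),(370,527),(192,383),(370,640)],(210,400,190,380,4))
"
```

```text
err px 0.34 underside centre in tool mm [-1.9 -1.3  0.2] world [0.4681 0.2029 0.1213] yaw -165.4 tilt 0.4
```

>>> jog_arm(turn=[[0, 0, 0], [0, 0, 0], [0, 0, 0], [0, 0, 0], [0, -0.134, 0]], slide=[[4, 0, 39], [4, 0, 39], [4, 0, 39], [3, 0, 37], [0, 0, 0]], grip=[55, 55, 55, 55, 55])

```text
time: 5.85
tool_pos: [0.4876, 0.045, 0.1143]
tcp_rot: [-0.402, 2.005, -2.007]
wrist_force: [-0.2, 0.5, -1.0]
width: 0.62
```

>>> jog_arm(turn=[[0, -0.133, 0], [0, 0, 0], [0, 0, 0]], slide=[[0, 0, 0], [0, 0, 0], [0, 0, 0]], grip=[55, 55, 55])

```text
time: 6.15
tool_pos: [0.4872, 0.0486, 0.1145]
tcp_rot: [-0.519, 1.927, -1.926]
wrist_force: [-0.4, 0.2, -1.3]
width: 0.615
```

```bash
python3 -c "
from h import *
c=eyes.read_camera('wrist');save(c,'wG');import pickle;pickle.dump(c,open('wG.pkl','wb'))
plan(.4915,.0497,.08,-149.8)
"
```

```text
t 6.2 tcp [0.4874 0.0488 0.1147] txyaw -149.9 tilt 0.08 q [0.05 0.04 2.12 0.   0.98 1.09] F [-0.1 -0.2 -1.5] w 0.616
slide mm [-4.  34.7  1.3] norm 35.0 ('turn y rad', np.float64(-0.002))
```

View pics/wG.png

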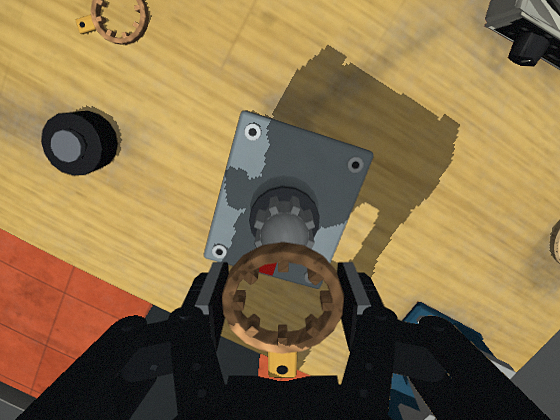

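```bash
python3 -c "
from h import *
import pickle
c=pickle.load(open('wG.pkl','rb'))
save(c,'wG1',(170,350,205,365,4.5))
held(c,[(283,258)]*0 or [(283,257),(331.5,297.5),(283,337),(236,297),(282.5,370)],(0,0,0,0,1))
"
```

```text
err px 1.88 underside centre in tool mm [-6.3 -3.2  0.9] world [0.4933 0.0512 0.1179] yaw -150.2 tilt 3.2
```

View pics/wG1.png

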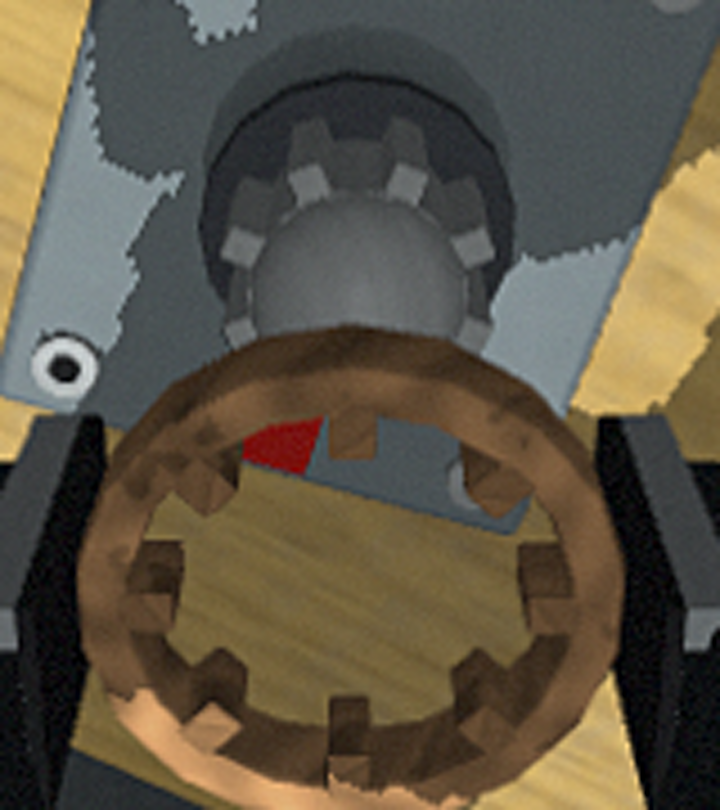

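```bash
python3 -c "
from h import *
import pickle
c=pickle.load(open('wG.pkl','rb'))
G=(170,350,205,365,4.5)
t=ray(c,crop([(310,183),(407,185),(473,245),(242,246),(240,330),(478,335)],G),.058)
cc,r=circ(t);print(cc.round(4),r.round(4),teeth(t,cc).round(1),teeth(t,np.array([.4915,.0497])))
held(c,[(353,432),(552,613),(350,769),(152,609)],G)
"
```

```text
[0.4915 0.0494] 0.0173 7.4 7.059121422297446
err px 0.29 underside centre in tool mm [0.7 2.5 0.7] world [0.4872 0.0478 0.1122] yaw -150.3 tilt 0.5
```

>>> jog_arm(turn=[[0, 0, 0], [0, 0, 0], [0, 0, 0]], slide=[[-4.3, 0, 1], [0, 20, 0], [0, 15, 0]], grip=[55, 55, 55])

```text
time: 6.5
tool_pos: [0.4931, 0.0505, 0.0803]
tcp_rot: [-0.518, 1.924, -1.924]
wrist_force: [0.2, 0.6, -1.1]
width: 0.62
```

>>> jog_arm(turn=[[0, 0, 0], [0, 0, 0]], slide=[[0, 0, 0], [0, 0, 0]], grip=[55, 55])

```text
time: 6.7
tool_pos: [0.4923, 0.0503, 0.0804]
tcp_rot: [-0.521, 1.925, -1.924]
wrist_force: [1.2, 0.9, -1.3]
width: 0.616
```

```bash
python3 -c "
from h import *
c=eyes.read_camera('wrist');save(c,'wH',(190,410,150,410,3));import pickle;pickle.dump(c,open('wH.pkl','wb'))
plan(.4916,.0501,.038,-150)
"
```

```text
t 6.75 tcp [0.4929 0.0502 0.081 ] txyaw -149.76 tilt 0.04 q [ 0.05  0.1   2.14 -0.    0.91  1.09] F [-0.2  0.3 -0.3] w 0.618
slide mm [ 1.2 43.  -0.5] norm 43.0 ('turn y rad', np.float64(0.004))
```

View pics/wH.png

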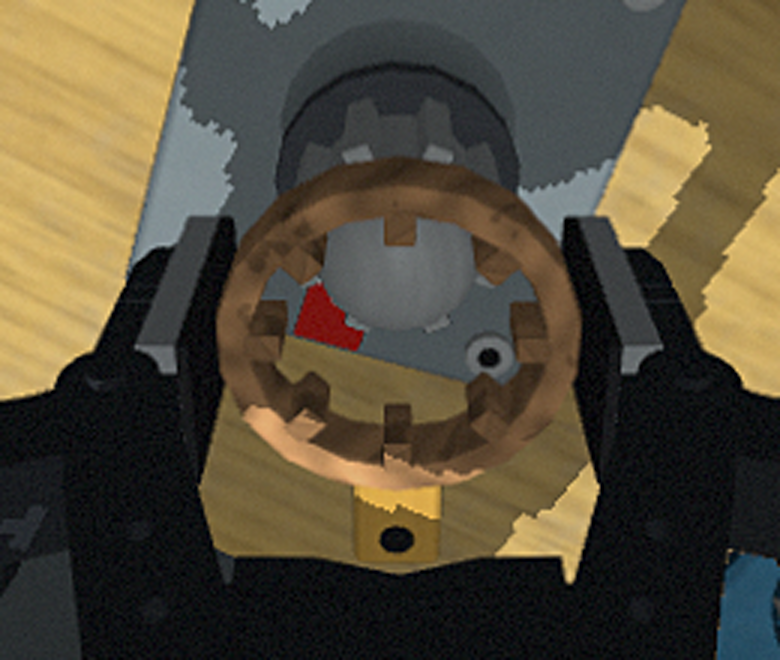

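The tooth lies midway between the splines, and the dome at (400,270) is roughly central. I'm descending onto the dome.

>>> jog_arm(turn=[[0, 0, 0], [0, 0, 0], [0, 0, 0]], slide=[[0.7, 8, 0], [0, 8, 0], [0, 0, 0]], grip=[55, 55, 55])

```text
time: 7.05
tool_pos: [0.4907, 0.0496, 0.0633]
tcp_rot: [-0.522, 1.926, -1.925]
wrist_force: [-0.7, 0.5, -0.8]
width: 0.622
```

```bash
python3 -c "
from h import *
c=eyes.read_camera('wrist');save(c,'wI',(190,410,150,410,3));import pickle;pickle.dump(c,open('wI.pkl','wb'))
plan(.4916,.0501,.038,-150)
"
```

```text
t 7.1 tcp [0.491  0.0496 0.0637] txyaw -149.77 tilt 0.1 q [0.05 0.12 2.15 0.   0.87 1.09] F [ 0.2  0.1 -0.8] w 0.619
slide mm [-0.9 25.7 -0.1] norm 26.0 ('turn y rad', np.float64(0.004))
```

View pics/wI.png

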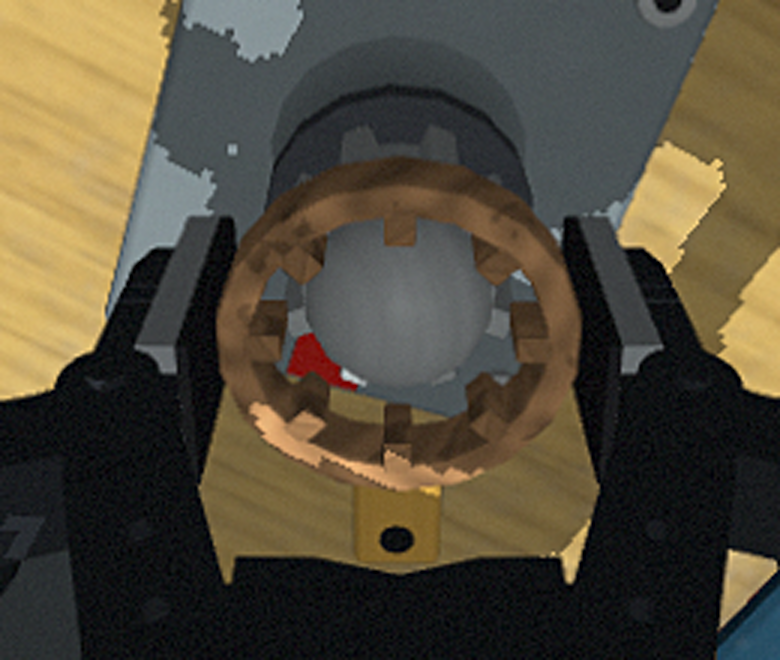

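>>> jog_arm(turn=[[0, 0, 0], [0, 0, 0], [0, 0, 0]], slide=[[-0.3, 4, 0], [0, 4, 0], [0, 0, 0]], grip=[55, 55, 55])

```text
time: 7.4
tool_pos: [0.4915, 0.0498, 0.0559]
tcp_rot: [-0.521, 1.925, -1.924]
wrist_force: [-0.4, -0.1, -0.3]
width: 0.621
```

>>> jog_arm(turn=[[0, 0, 0], [0, 0, 0]], slide=[[0, 4, 0], [0, 0, 0]], grip=[55, 55])

```text
time: 7.6
tool_pos: [0.4916, 0.0498, 0.052]
tcp_rot: [-0.521, 1.925, -1.924]
wrist_force: [0.5, 0.1, -1.4]
width: 0.618
```

The underside is already below the spline tops with no force, so the teeth are in. I'll continue down.

>>> jog_arm(turn=[[0, 0, 0], [0, 0, 0], [0, 0, 0]], slide=[[0, 5, 0], [0, 5, 0], [0, 0, 0]], grip=[55, 55, 55])

```text
time: 7.9
tool_pos: [0.4912, 0.0497, 0.0415]
tcp_rot: [-0.522, 1.925, -1.925]
wrist_force: [-0.9, -0.8, -2.3]
width: 0.62
```

>>> jog_arm(turn=[[0, 0, 0], [0, 0, 0]], slide=[[0, 4, 0], [0, 0, 0]], grip=[55, 55])

```text
time: 8.1
tool_pos: [0.4922, 0.0498, 0.0384]
tcp_rot: [-0.52, 1.924, -1.924]
wrist_force: [-1.1, 0.3, 1.7]
width: 0.619
```

>>> jog_arm(turn=[[0, 0, 0], [0, 0, 0]], slide=[[0, 2, 0], [0, 0, 0]], grip=[55, 55])

```text
time: 8.3
tool_pos: [0.4924, 0.0498, 0.0369]
tcp_rot: [-0.519, 1.924, -1.924]
wrist_force: [-1.4, -0.5, 5.2]
width: 0.62
```

```bash
python3 -c "
from h import *
c=eyes.read_camera('wrist');save(c,'wJ',(190,410,150,410,3))
plan(.4916,.0501,.038,-150)
"
```

```text
t 8.35 tcp [0.4924 0.0498 0.037 ] txyaw -149.76 tilt 0.03 q [ 0.05  0.16  2.16 -0.    0.81  1.09] F [-1.  -0.2  5.8] w 0.617
slide mm [ 0.5 -1.  -0.6] norm 1.0 ('turn y rad', np.float64(0.004))
```

View pics/wJ.png

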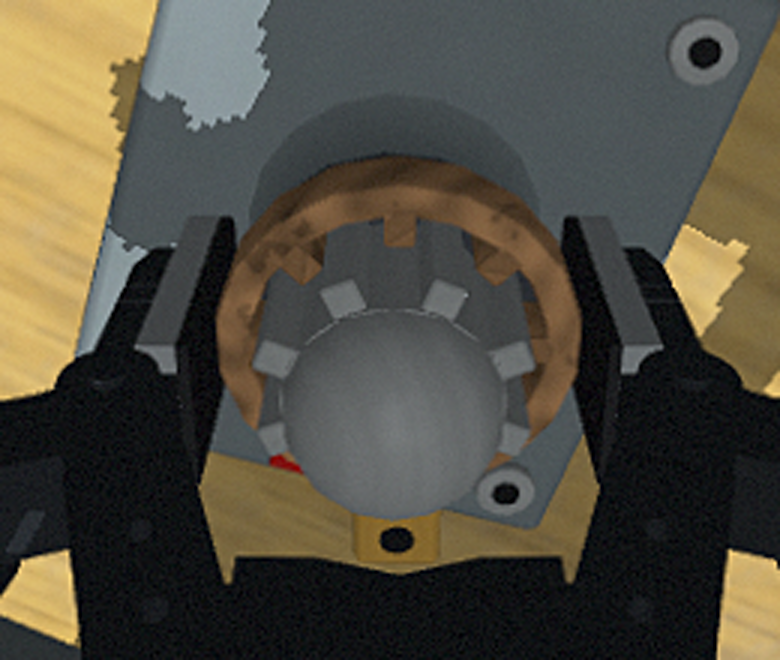

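The disc is down over the splines, pressing with about 6 N. I'm releasing it.

>>> jog_arm(turn=[[0, 0, 0], [0, 0, 0], [0, 0, 0], [0, 0, 0], [0, 0, 0]], slide=[[0, 0, 0], [0, 0, 0], [0, 0, 0], [0, 0, 0], [0, 0, 0]], grip=[75, 95, 95, 95, 95])

```text
time: 8.85
tool_pos: [0.4918, 0.0498, 0.0363]
tcp_rot: [-0.52, 1.924, -1.924]
wrist_force: [-0.6, 0.3, -0.1]
width: 0.954
```

>>> jog_arm(turn=[[0, 0, 0], [0, 0, 0], [0, 0, 0], [0, 0, 0]], slide=[[0, -10, 0], [0, -40, 0], [0, -50, 0], [0, 0, 0]], grip=[100, 100, 100, 100])

```text
time: 9.25
tool_pos: [0.4978, 0.0501, 0.1447]
tcp_rot: [-0.504, 1.916, -1.922]
wrist_force: [2.2, 0.4, 0.5]
width: 0.999
```

```bash
python3 -c "
from h import *
c=eyes.read_camera('wrist');save(c,'wK')
import pickle;pickle.dump(c,open('wK.pkl','wb'))
plan(.4712,.3365,.135,-163)
s=bot.read_state()
P=cloud(c);rr=np.hypot(P[...,0]-.4916,P[...,1]-.0497)
a=np.arctan2(P[...,1]-.0497,P[...,0]-.4916)
for k in range(-4,4):
  m=(rr>.022)&(rr<.0265)&(abs((a-k*np.pi/4+np.pi)%(2*np.pi)-np.pi)<.35)&(P[...,2]<.08)&(P[...,2]>.03)
  print(k*45,m.sum(),np.median(P[m][:,2]).round(4) if m.sum() else None)
"
```

```text
t 9.3 tcp [0.4959 0.05   0.1417] txyaw -149.76 tilt 0.59 q [0.05 0.02 2.09 0.   1.02 1.09] F [ 0.2 -0.1  0.4] w 0.999
slide mm [-122.9    6.6 -260. ] norm 288.0 ('turn y rad', np.float64(0.231))
-180 81 0.0459
-135 87 0.046
-90 130 0.0458
-45 130 0.0459
0 172 0.0456
45 182 0.0456
90 132 0.0458
135 102 0.0459
```

View pics/wK.png

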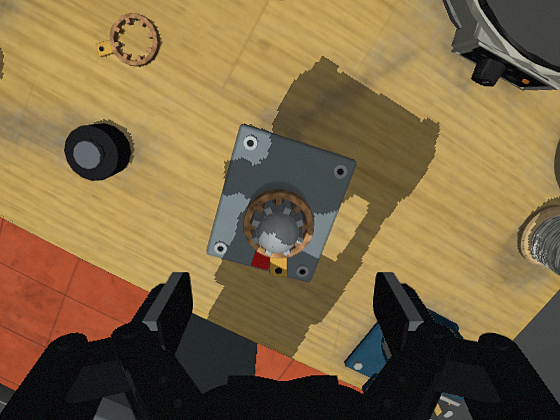

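The disc's top is at 45.8 mm all round, so it is level and home, with its tab over the red side. On to the separator.

>>> jog_arm(turn=[[0, 0, 0], [0, 0, 0], [0, 0, 0], [0, 0, 0], [0, 0, 0]], slide=[[-19, 0, -42], [-20, 0, -43], [-20, 0, -43], [-20, 2, -43], [-20, 2, -43]], grip=[100, 100, 100, 100, 100])

```text
time: 9.8
tool_pos: [0.4687, 0.2859, 0.1318]
tcp_rot: [-0.521, 1.924, -1.925]
wrist_force: [1.5, -1.0, 0.5]
width: 1.0
```

>>> jog_arm(turn=[[0, 0, 0], [0, 0.116, 0], [0, 0.116, 0], [0, 0, 0], [0, 0, 0]], slide=[[-20, 2, -43], [0, 0, 0], [0, 0, 0], [0, 0, 0], [0, 0, 0]], grip=[100, 100, 100, 100, 100])

```text
time: 10.3
tool_pos: [0.4648, 0.3313, 0.1297]
tcp_rot: [-0.311, 2.061, -2.062]
wrist_force: [0.2, 1.0, -0.5]
width: 1.004
```

```bash
python3 -c "
from h import *
c=eyes.read_camera('wrist');save(c,'wL')
import pickle;pickle.dump(c,open('wL.pkl','wb'))
save(c,'wL1',(150,280,215,345,6))
plan(.4712,.3365,.025,-163.1)
"
```

```text
t 10.35 tcp [0.465  0.3312 0.1299] txyaw -162.94 tilt 0.06 q [ 0.58  0.17  1.95 -0.    1.03  1.85] F [-0.6  0.5 -0.4] w 0.999
slide mm [ -7.6 104.9  -3.2] norm 105.0 ('turn y rad', np.float64(0.003))
```

View pics/wL.png

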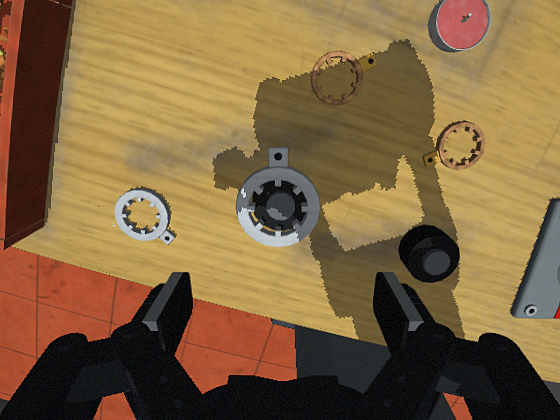

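View pics/wL1.png

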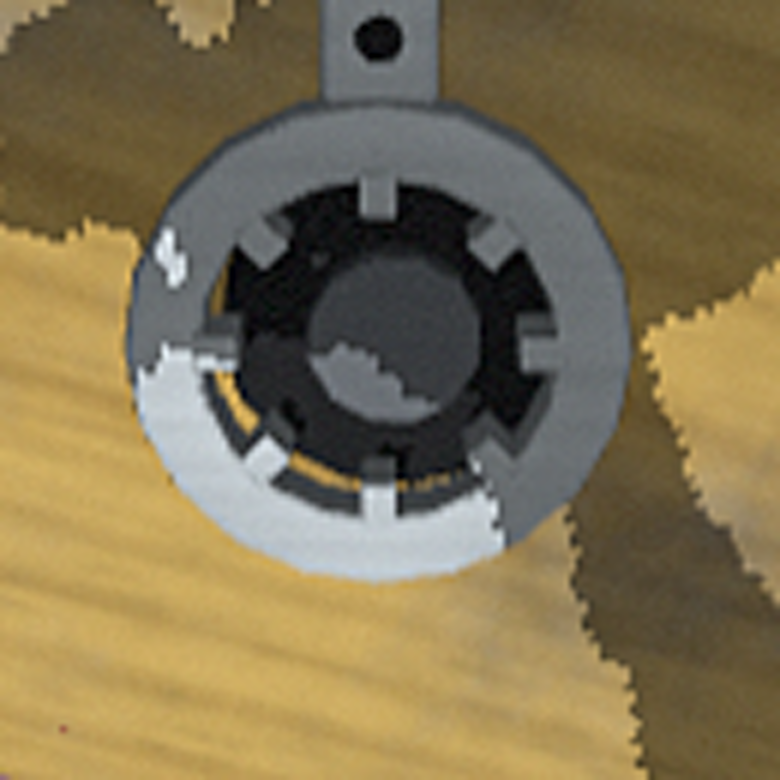

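```bash
cat > an3.py <<'E'
from an2 import *
print("----")
L=pickle.load(open('wL.pkl','rb'))
pts=[(378,198),(492,244),(539,355),(493,450),(380,502),(267,460),(217,353),(263,242)]
for z in (.031,.034,.037):
    tooth(c,s,c2,z);tooth(L,pts,(150,280,215,345,6),z,(379,40))
E
python3 an3.py | sed -n '/----/,$p'
```

```text
----
[0.4701 0.3382] 0.0199 16.7
[0.4702 0.3366] 0.0196 17.4
  tab 16.48 0.0381
[0.4712 0.3365] 0.0196 16.7
[0.4713 0.3368] 0.0194 17.4
  tab 16.48 0.0376
[0.4722 0.3348] 0.0193 16.7
[0.4723 0.3371] 0.0191 17.4
  tab 16.48 0.0371
```

>>> jog_arm(turn=[[0, 0, 0], [0, 0, 0], [0, 0, 0], [0, 0, 0], [0, 0, 0]], slide=[[-7.5, 0, -3.3], [0, 40, 0], [0, 35, 0], [0, 0, 0], [0, 0, 0]], grip=[100, 100, 100, 100, 100])

```text
time: 10.85
tool_pos: [0.4715, 0.3367, 0.0551]
tcp_rot: [-0.309, 2.062, -2.064]
wrist_force: [0.6, -0.2, 0.2]
width: 0.997
```

```bash
python3 -c "
from h import *
c=eyes.read_camera('wrist');save(c,'wM')
plan(.4713,.3367,.025,-163.1)
"
```

```text
t 10.9 tcp [0.4726 0.3375 0.0566] txyaw -163.05 tilt 0.08 q [0.58 0.28 1.97 0.   0.89 1.85] F [-0.2  0.3  0.8] w 1.001
slide mm [ 1.6 31.6  0.4] norm 32.0 ('turn y rad', np.float64(0.001))
```

View pics/wM.png

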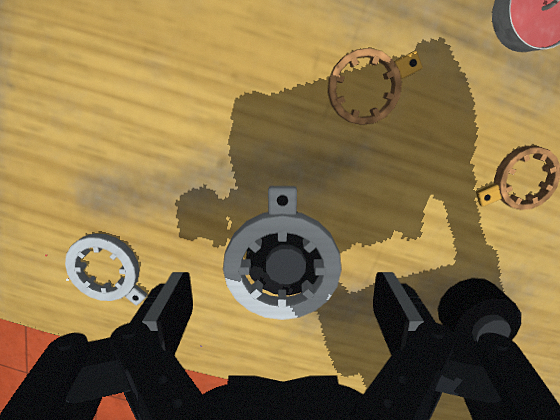

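```bash
python3 -c "
from h import *
c=eyes.read_camera('wrist')
s=bot.read_state();Rt=rot(s['tcp_rot'])
w=ray(c,[(136,297),(147,303),(102,267),(138,305)],.008)
print(w.round(3),((w-[.4713,.3367,.025])@Rt*1000).round(0))
"
```

```text
[[0.411 0.417 0.008]
 [0.408 0.409 0.008]
 [0.426 0.441 0.008]
 [0.405 0.415 0.008]] [[  35.   17.  -94.]
 [  39.   17.  -88.]
 [  13.   17. -113.]
 [  41.   17.  -94.]]
```

There is 30 mm of clearance to the look-alike. The separator is centred at (282,267), so I'll descend and grip.

>>> jog_arm(turn=[[0, 0, 0], [0, 0, 0], [0, 0, 0], [0, 0, 0]], slide=[[0.5, 16, 0], [0, 15, 0], [0, 0, 0], [0, 0, 0]], grip=[100, 100, 100, 100])

```text
time: 11.35
tool_pos: [0.4703, 0.3364, 0.0235]
tcp_rot: [-0.31, 2.062, -2.064]
wrist_force: [-0.5, 1.2, 0.2]
width: 0.995
```

>>> jog_arm(turn=[[0, 0, 0], [0, 0, 0], [0, 0, 0], [0, 0, 0], [0, 0, 0]], slide=[[0, 0, 0], [0, 0, 0], [0, 0, 0], [0, 0, 0], [0, 0, 0]], grip=[70, 63, 63, 63, 63], newtons=40)

```text
time: 11.85
tool_pos: [0.4717, 0.3374, 0.0252]
tcp_rot: [-0.306, 2.063, -2.061]
wrist_force: [-0.6, 1.5, 3.6]
width: 0.715
```

>>> jog_arm(turn=[[0, 0, 0], [0, 0, 0], [0, 0, 0], [0, 0, 0], [0, 0, 0]], slide=[[0, 0, 0], [0, -10, 0], [0, -40, 0], [0, -45, 0], [0, 0, 0]], grip=[63, 63, 63, 63, 63])

```text
time: 12.35
tool_pos: [0.4752, 0.3396, 0.1267]
tcp_rot: [-0.295, 2.063, -2.053]
wrist_force: [1.7, 0.8, 0.8]
width: 0.709
```

```bash
python3 -c "
from h import *
plan(.4915,.0497,.125,-149.8)
c=eyes.read_camera('wrist');save(c,'wN')
plan(.4915,.0497,.125,-149.8)
"
```

```text
t 12.35 tcp [0.4752 0.3396 0.1267] txyaw -163.05 tilt 0.69 q [ 0.58  0.19  1.93 -0.    1.01  1.85] F [1.7 0.8 0.8] w 0.709
slide mm [ 68.9  -0.  282. ] norm 290.0 ('turn y rad', np.float64(-0.231))
t 12.4 tcp [0.4736 0.3385 0.1238] txyaw -163.05 tilt 0.45 q [ 0.58  0.19  1.93 -0.    1.01  1.85] F [ 0.9  0.4 -1.7] w 0.711
slide mm [ 67.1  -2.3 281.5] norm 289.0 ('turn y rad', np.float64(-0.231))
```

View pics/wN.png

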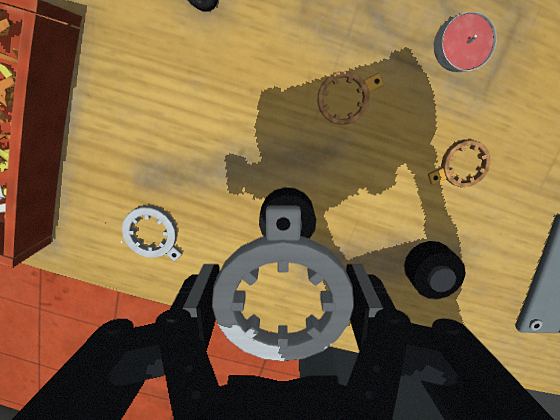

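Separator held, with its tab pointing up in the image. Moving to the stand.

>>> jog_arm(turn=[[0, 0, 0], [0, 0, 0], [0, 0, 0], [0, 0, 0], [0, 0, 0]], slide=[[11, 0, 47], [11, 0, 47], [11, 0, 47], [11, 0, 47], [11, 0, 47]], grip=[63, 63, 63, 63, 63])

```text
time: 12.9
tool_pos: [0.4851, 0.0941, 0.1179]
tcp_rot: [-0.311, 2.063, -2.063]
wrist_force: [0.6, 0.0, -0.1]
width: 0.708
```

>>> jog_arm(turn=[[0, 0, 0], [0, -0.114, 0], [0, -0.114, 0], [0, 0, 0], [0, 0, 0]], slide=[[11, 0, 46], [0, 0, 0], [0, 0, 0], [0, 0, 0], [0, 0, 0]], grip=[63, 63, 63, 63, 63])

```text
time: 13.4
tool_pos: [0.4887, 0.0489, 0.1183]
tcp_rot: [-0.517, 1.93, -1.929]
wrist_force: [-0.8, -0.6, -1.7]
width: 0.714
```

```bash
python3 -c "
from h import *
c=eyes.read_camera('wrist');save(c,'wO',(170,370,190,380,4))
import pickle;pickle.dump(c,open('wO.pkl','wb'))
plan(.4915,.0497,.08,-150)
"
```

```text
t 13.45 tcp [0.489  0.0491 0.1186] txyaw -150.1 tilt 0.11 q [ 0.05  0.04  2.12 -0.    0.99  1.1 ] F [-0.8 -0.1 -1.6] w 0.714
slide mm [-2.5 38.6  0.7] norm 39.0 ('turn y rad', np.float64(-0.002))
```

View pics/wO.png

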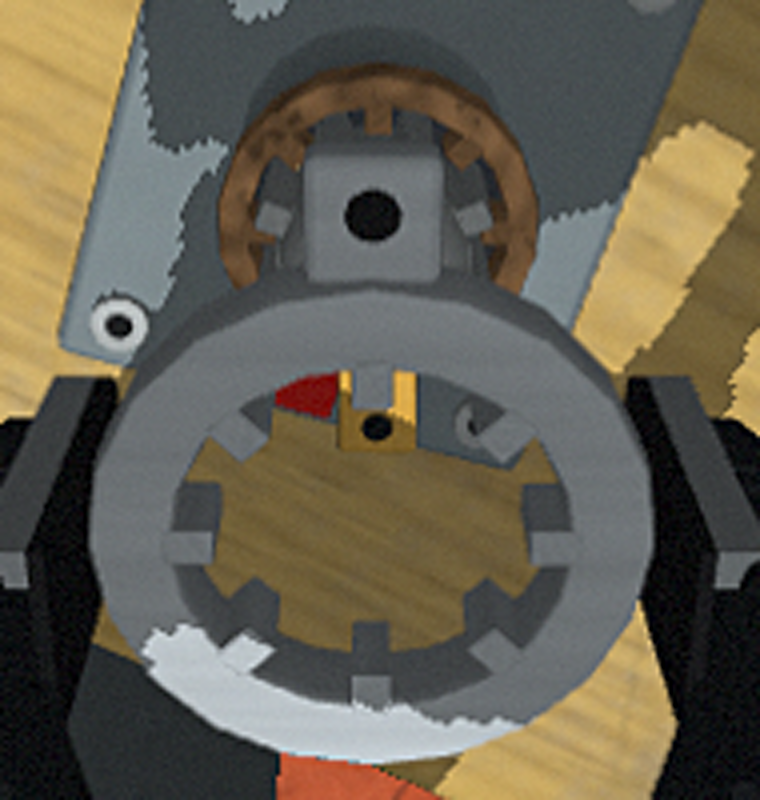

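```bash
python3 -c "
from h import *
import pickle
c=pickle.load(open('wO.pkl','rb'))
G=(170,370,190,380,4)
held(c,[(374,388),(553,548),(371,691),(188,547),(373,215)],G,-1)
t=ray(c,crop([(274,219),(473,219)],G),.058);print(t.round(4))
m=t.mean(0);d=t[0]-t[1];print(np.degrees(np.arctan2(d[1],d[0])))
for p in t: print(np.degrees(np.arctan2(p[1]-.0497,p[0]-.4915))%45)
"
```

```text
err px 0.75 underside centre in tool mm [-0.3  0.3  0.5] world [0.4895 0.0487 0.1183] yaw 29.5 tilt 0.9
[[0.4898 0.0664 0.058 ]
 [0.5052 0.0397 0.058 ]]
119.92051599895947
5.7118019673981735
8.85076473090961
```

>>> jog_arm(turn=[[0, 0, 0], [0, 0, 0], [0, 0, 0], [0, 0, 0]], slide=[[-2.3, 0, 0.6], [0, 20, 0], [0, 16, 0], [0, 0, 0]], grip=[63, 63, 63, 63])

```text
time: 13.85
tool_pos: [0.49, 0.0499, 0.0812]
tcp_rot: [-0.522, 1.93, -1.927]
wrist_force: [-0.6, -0.1, -0.7]
width: 0.711
```

>>> jog_arm(turn=[[0, 0, 0], [0, 0, 0]], slide=[[0, 0, 0], [0, 0, 0]], grip=[63, 63])

```text
time: 14.05
tool_pos: [0.493, 0.0498, 0.0844]
tcp_rot: [-0.515, 1.926, -1.926]
wrist_force: [0.4, -0.5, -1.1]
width: 0.716
```

```bash
python3 -c "
from h import *
c=eyes.read_camera('wrist');save(c,'wP',(190,410,150,410,3))
plan(.4916,.0499,.049,-150)
"
```

```text
t 14.1 tcp [0.4931 0.0497 0.0845] txyaw -149.99 tilt 0.11 q [ 0.05  0.09  2.14 -0.    0.91  1.1 ] F [ 0.6  0.5 -0.6] w 0.716
slide mm [ 1.3 35.5 -0.9] norm 36.0 ('turn y rad', np.float64(0.0))
```

View pics/wP.png

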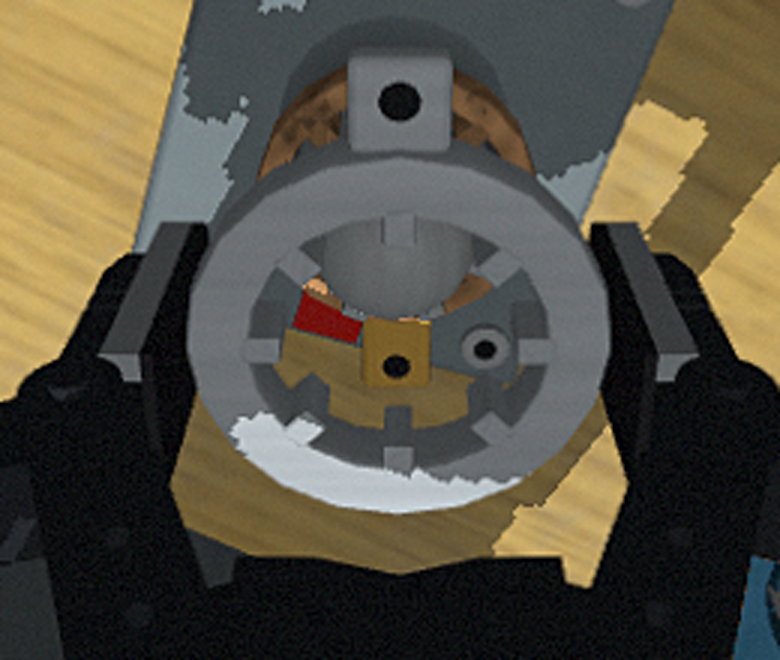

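Both tabs and the dome are lined up, so I'll descend in steps.

>>> jog_arm(turn=[[0, 0, 0], [0, 0, 0], [0, 0, 0]], slide=[[0.8, 9, -0.5], [0, 9, 0], [0, 0, 0]], grip=[63, 63, 63])

```text
time: 14.4
tool_pos: [0.4897, 0.0495, 0.0638]
tcp_rot: [-0.52, 1.929, -1.927]
wrist_force: [-0.8, 0.4, -0.7]
width: 0.717
```

```bash
python3 -c "
from h import *
c=eyes.read_camera('wrist');save(c,'wQ',(190,410,150,410,3))
plan(.4916,.0499,.049,-150)
"
```

```text
t 14.45 tcp [0.4901 0.0495 0.0643] txyaw -149.99 tilt 0.14 q [ 0.05  0.12  2.15 -0.    0.87  1.1 ] F [ 0.1 -0.5 -0.9] w 0.711
slide mm [-1.6 15.3  0.4] norm 15.0 ('turn y rad', np.float64(0.0))
```

View pics/wQ.png

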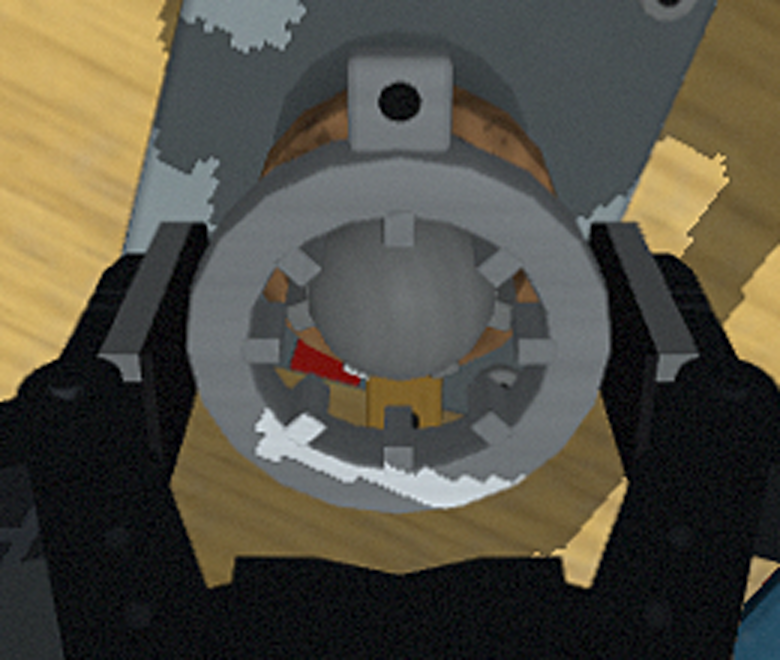

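>>> jog_arm(turn=[[0, 0, 0], [0, 0, 0], [0, 0, 0]], slide=[[-0.5, 3, 0.4], [0, 3, 0], [0, 0, 0]], grip=[63, 63, 63])

```text
time: 14.75
tool_pos: [0.4916, 0.0494, 0.0591]
tcp_rot: [-0.517, 1.927, -1.927]
wrist_force: [-0.6, 0.5, -1.2]
width: 0.715
```

>>> jog_arm(turn=[[0, 0, 0], [0, 0, 0]], slide=[[0, 4, 0], [0, 0, 0]], grip=[63, 63])

```text
time: 14.95
tool_pos: [0.4915, 0.0495, 0.055]
tcp_rot: [-0.517, 1.927, -1.927]
wrist_force: [0.3, -0.4, -0.9]
width: 0.715
```

>>> jog_arm(turn=[[0, 0, 0], [0, 0, 0]], slide=[[0, 4, 0], [0, 0, 0]], grip=[63, 63])

```text
time: 15.15
tool_pos: [0.4914, 0.0494, 0.0509]
tcp_rot: [-0.517, 1.927, -1.927]
wrist_force: [0.1, 0.0, -1.1]
width: 0.717
```

>>> jog_arm(turn=[[0, 0, 0], [0, 0, 0]], slide=[[0, 3, 0], [0, 0, 0]], grip=[63, 63])

```text
time: 15.35
tool_pos: [0.4915, 0.0495, 0.0481]
tcp_rot: [-0.517, 1.927, -1.927]
wrist_force: [0.5, -0.2, -1.7]
width: 0.712
```

>>> jog_arm(turn=[[0, 0, 0], [0, 0, 0]], slide=[[0, 2, 0], [0, 0, 0]], grip=[63, 63])

```text
time: 15.55
tool_pos: [0.492, 0.0495, 0.0466]
tcp_rot: [-0.516, 1.927, -1.927]
wrist_force: [-1.6, -0.8, 1.7]
width: 0.715
```

>>> jog_arm(turn=[[0, 0, 0], [0, 0, 0]], slide=[[0, 1.5, 0], [0, 0, 0]], grip=[63, 63])

```text
time: 15.75
tool_pos: [0.4921, 0.0495, 0.0453]
tcp_rot: [-0.516, 1.926, -1.927]
wrist_force: [-2.0, -0.5, 4.1]
width: 0.712
```

Contact is at the expected height. I'll press slightly more, then release and look.

>>> jog_arm(turn=[[0, 0, 0], [0, 0, 0]], slide=[[0, 1, 0], [0, 0, 0]], grip=[63, 63])

```text
time: 15.95
tool_pos: [0.4921, 0.0495, 0.0443]
tcp_rot: [-0.516, 1.926, -1.927]
wrist_force: [-2.3, -0.5, 5.5]
width: 0.713
```

>>> jog_arm(turn=[[0, 0, 0], [0, 0, 0], [0, 0, 0], [0, 0, 0], [0, 0, 0]], slide=[[0, 0, 0], [0, 0, 0], [0, 0, 0], [0, 0, 0], [0, 0, 0]], grip=[80, 97, 97, 97, 97])

```text
time: 16.45
tool_pos: [0.4918, 0.0494, 0.0438]
tcp_rot: [-0.517, 1.927, -1.927]
wrist_force: [-0.1, -0.1, -0.4]
width: 0.971
```

>>> jog_arm(turn=[[0, 0, 0], [0, 0, 0], [0, 0, 0], [0, 0, 0], [0, 0, 0]], slide=[[0, -10, 0], [0, -40, 0], [0, -45, 0], [0, 0, 0], [0, 0, 0]], grip=[100, 100, 100, 100, 100])

```text
time: 16.95
tool_pos: [0.4934, 0.0495, 0.1413]
tcp_rot: [-0.512, 1.924, -1.926]
wrist_force: [-0.1, 0.4, -1.0]
width: 0.998
```

```bash
python3 -c "
from h import *
c=eyes.read_camera('wrist');save(c,'wR',(130,310,180,380,4))
import pickle;pickle.dump(c,open('wR.pkl','wb'))
d=eyes.read_camera('scene');save(d,'s2',(150,300,200,400,4))
plan(.4915,.0497,.15,-150)
P=cloud(c);rr=np.hypot(P[...,0]-.4916,P[...,1]-.0497)
a=np.arctan2(P[...,1]-.0497,P[...,0]-.4916)
for k in range(-4,4):
  m=(rr>.022)&(rr<.030)&(abs((a-k*np.pi/4+np.pi)%(2*np.pi)-np.pi)<.35)&(P[...,2]<.08)&(P[...,2]>.03)
  print(k*45,m.sum(),np.median(P[m][:,2]).round(4) if m.sum() else None)
"
```

```text
t 17.05 tcp [0.4911 0.0494 0.1384] txyaw -149.99 tilt 0.07 q [ 0.05  0.02  2.1  -0.    1.03  1.1 ] F [-1.1 -0.3 -1.1] w 1.002
slide mm [ -0.5 -11.6  -0. ] norm 12.0 ('turn y rad', np.float64(0.0))
-180 229 0.056
-135 245 0.056
-90 294 0.0559
-45 275 0.056
0 296 0.0561
45 337 0.0561
90 294 0.056
135 246 0.056
```

View pics/wR.png

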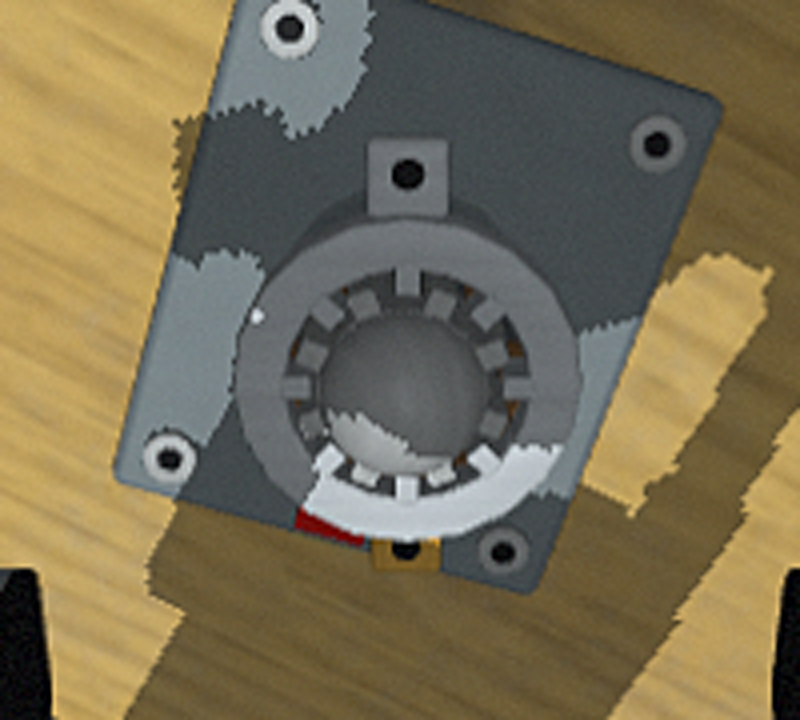

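View pics/s2.png

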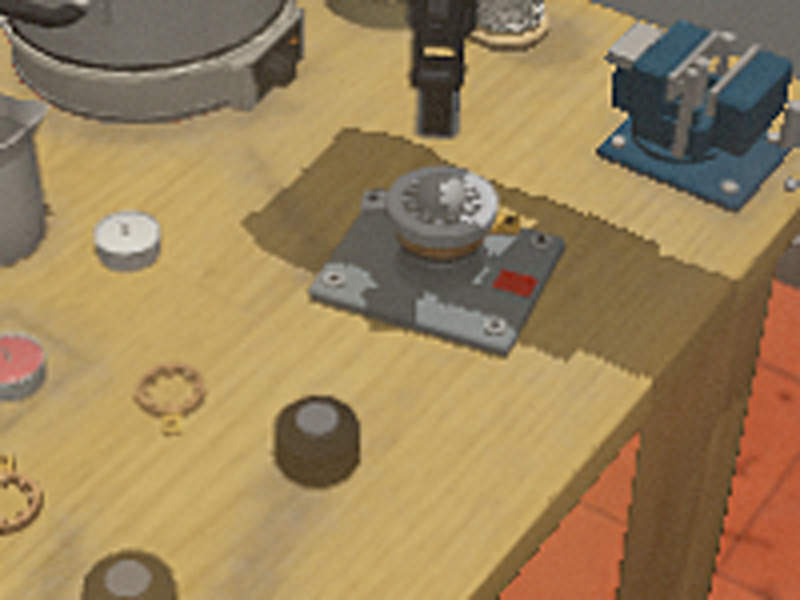

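The separator's top is at 56 mm all round, which is level and home. Its teeth sit between the splines and its tab is opposite the disc's. The robot is clear, so I'm handing in.

```bash
python3 -c "
from h import *
print(bot.finish_job())"
```

```text
the job is handed in; nothing more can be done
None
```

The clutch is loaded: the brown disc went onto the hub first, then the silver separator on top, and I handed the job in at about 17 s of the 72 s allowed.

- **Angle:** I measured the hub's spline angle in two wrist views, which agreed at about 7.4° in world yaw. Each plate was turned about 17° counter-clockwise of the red-mark line before lowering. The teeth dropped between the splines on the first try, with no searching.
- **Force:** The pressing force at the wrist stayed around 6 N for both plates.
- **Disc:** After release, its upper face measured about 46 mm above the table all the way round. It is level and home, with its tab over the red-marked side.
- **Separator:** After release, its upper face measured 56 mm all round. It is level and home, with its teeth between the splines and its tab opposite the disc's.
- **Surroundings:** I moved nothing else. The gripper was open and clear above the stand when I handed in.

**Disagreements:** One early estimate of how the disc sat in the gripper came from roughly read pixels and was about 6 mm off. I re-measured from a zoomed picture and used that instead. The measured arm position also wandered by about 1–2 mm during moves, so I settled it with small corrections before each fit. No final check failed.

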